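# Fit the filter element into its housing until its tang drops home

### The arm

A 7-joint arm with a two-finger parallel gripper is mounted at the origin on a cart in front of the work surface, level with it; the furniture and walls round the work are solid. World frame = base frame: x ahead of the robot, y to its left, z up, the work surface at z = 0. Lengths are in m, angles in rad, forces in N, time in s.
With the tool pointing down it reaches from about 0.425 to 0.95 m from the base axis. Payload 4.7 kg.
Tool frame: the origin (TCP) lies midway between the tips of the shut fingers; the grasp point (between the pads) lies behind it (manip.grasp_offset is the z of the grasp point in the tool frame, in m); z points along the fingers, y is the line along which they close (so a half turn about z gives the same grasp; the last joint's range is limited). The gripper opens to 85 mm and grips with 20 to 120 N. Pads are 22 mm wide; open, the fingers measure 114 mm over their backs; the gripper's body (76 mm by 85 mm) begins 54 mm behind the grasp point. The pads swing forward as they close: fully open they stand 13 mm farther back than shut.
Start: joints at [1.109, 0.469, -0.049, 1.532, 0.024, 1.141, -0.082], TCP at [0.283, -0.613, 0.231] pointing down, gripper open.
Joint ranges: [-2.59, 2.59], [-0.33, 1.99], [-1.39, 1.29], [0.1, 2.45], [-1.04, 4.18], [0.21, 1.99], [-2.66, 2.66]. Speed limits (rad/s): [2.57, 2.57, 3.14, 3.14, 3.14, 3.14, 3.14].

### API

Orientations are given as a unit quaternion [x, y, z, w].
In Python, from station import telemetry, cams, manip gives the robot as it stands. The module is installed in compiled form; this text tells all that it offers.
- The arm moves only by the tool play_rows, never from a script. Its argument "motion" is a list of rows, each an object of numbers: "wx", "wy", "wz": the turn, a rotation vector about the tool's x, y, z each as a share of 45 degrees, from -1 to 1; "tx", "ty", "tz": the shift along the tool's x, y, z each as a share of 0.02 m, from -1 to 1; "jaw": the finger opening in mm, from 0 to 85.4. A call has 1 to 12 rows; each row shifts and turns the commanded pose from where the row before left it, along the tool's axes as they then stand; what a row does not reach is not made up. A row lasts 1/10 s, in which the tool goes at most 50 mm and 8.59 degrees, less where a joint would pass 70% of its speed; a pose out of reach is approached as far as the arm can. A call with a number of a shift or a turn outside -1 to 1 is refused whole. A call with a gripper value outside its range is refused whole. The fingers move at their own pace and stop on an object; the grip force is fixed at half the most. Time passes only in rows, so rows that do not move let the fingers close. It gives the time, the measured TCP pose, the force, the opening and the grip force at its end, in the units of the state.
- telemetry.read_state(): the state, without advancing time (a new reading comes with each control period).
- cams.snapshot(name): name is "side" or "top" or "wrist"; returns the picture (400x640x3 uint8, blue, green, red); there is no depth.
- cams.get_calibration(name): a dict with "fx", "fy", "cx", "cy" (pixels), "rvec" (rotation vector, rad) and "tvec" (3), from world to camera coordinates, as OpenCV has them; the wrist camera has in their place "hand_eye" (4x4, takes a point from camera to tool coordinates, whose origin is the TCP and whose axes are the flange's). Camera axes: x right, y down, z forward; pixel columns grow to the right and rows downward; lengths in m; the calibration is good to about 2 mm. The wrist camera is an equidistant fisheye: a pixel r from the principal point sees the ray r / f radians off the axis. A picture is of the moment at which its call begins: read the wrist's pose just before it. get_calibration takes no time and is no camera call.
- manip.sign_off(): hands the job in; it is judged then, once.
The state is a dict: "time_s": time; "joint_pos": joint angles; "qvel": joint speeds; "effort": joint torques, N m; "tcp_pos": TCP position; "eef_rot": TCP orientation; "ft_force": force on the tool from outside, world axes, zero at the start; "moment": the same for the moment, N m; "width": finger opening in m; "grasp_force": force on a finger pad.
Only numpy, scipy, OpenCV 4.12 (cv2) and the standard library are available. Lean on these libraries where they do the work, as an engineer would, in place of code of your own. Each camera call takes 0.05 s, during which the arm holds its last target. There are 200 camera calls.

### The job

Take the long filter element (the one with the flat grip on top) out of the service rack and slide it down into the bore of the filter housing. It rests on the stiff slotted coupling hidden at the bottom, so feel for the slot by turning the element until its tang drops in and its flange sits fully down on the rim of the housing; then let go. Leave the short element in the rack and do not disturb the other things.

Things in the scene. Friction and masses are not known exactly. Their poses are not given: they have to be found in the camera images.
- element: the long filter element, 113 mm tall, 0.12 to 0.26 kg. Origin at the centre of the underside of its foot (the tang), z up its axis. Brass-coloured body 32 mm in diameter, z = 10 to 80 mm, foot chamfered 3 mm; black flange 44 mm in diameter, z = 80 to 85 mm. It starts hanging upright by the flange in either hole of the rack, its x along the rack's x to within 0.25 rad
- element_tang (a point): centre of the underside of the long element's tang, same point as its origin: a flat steel blade 6 mm thick (x), 30 mm wide (y), 10 mm high below the body. A half turn of the element about z makes no difference
- element_grip (a point): centre of the black flat grip on top of the long element, 99 mm above the underside of the tang: 14 mm thick (x), 30 mm wide (y), 28 mm high (85 to 113 mm above the tang's underside); to be pinched along x
- element_flange (a point): centre of the underside of the long element's flange, 80 mm above the underside of the tang; this face meets the housing's rim when the element is home
- housing: the filter housing, fixed: an aluminium tube of 52 mm outer diameter on a square base 96 x 96 x 10 mm, with a brass port on either side (along its x, reaching 45 mm out at 50 mm height). Origin at the centre of its underside, z up
- housing_mouth (a point): centre of the housing's bore at the level of its rim, 95 mm above the surface; the bore is 34.5 mm in diameter; axes as housing
- coupling_top (a point): centre of the top of the steel coupling in the bore, 71.5 mm below the rim (off the slot the flange stops 8.5 mm above the rim). Its slot, 7.5 mm wide, takes the tang to within 0.05 rad. Axes here are the housing's: the slot's direction is not measured, it lies 0.15 to 1.45 rad anticlockwise (from above) of the housing's y. The coupling is stiff (0.7 N m) and stays put when rubbed lightly
- rack: the service rack, a grey plate 76 mm (x) by 190 mm (y), 8 mm thick, on steel legs, its top 94 mm above the surface, fixed. Origin at the centre of its underside. Two holes of 37 mm diameter at y = -48 and +48 mm; the long element hangs in one of them, the short one in the other
- short_element: the short filter element, which stays in the rack: the same flange and 32 mm body, but 71 mm tall overall with a low round knob of 26 mm diameter; its flange's underside is 50 mm above its origin (centre of its foot)
- oring_box: bystander: a flat ivory-coloured cardboard box 56 x 90 x 22 mm, loose; origin at the centre of its underside
- cup: bystander: a white lidded sample cup, 52 mm in diameter, 51 mm tall, loose; origin at the centre of its underside
- lens: bystander: a black microscope objective, 34 mm in diameter, 48 mm tall, standing loose; origin at the centre of its underside
Things that resemble listed ones, but are neither listed nor needed, are in the scene too. What is shaped like the element but orange is not meant.

How it is judged:
On the way:
1. the long element is in the bore of the housing (z of element in the frame of housing_mouth below -0.04 m and horizontal distance between element and housing_mouth below 0.006 m), for 0.1 s.
At the end, for the whole second after the job is handed in: the long element stands upright (within 0.05 rad) in the bore, the underside of its flange within 2.5 mm of the rim and centred within 3 mm, at rest and released; the short element and the other three loose things are within 20 mm of where they began (z of element_flange in the frame of housing_mouth between -0.004 and 0.0025 m and horizontal distance between element_flange and housing_mouth below 0.003 m and angle between element's own z axis and vertical below 0.05 rad and linear speed of element below 0.02 m/s and contact force between the fingers and element below 0.1 N and distance of each of short_element, oring_box, cup, lens from where it was at the start of the episode below 0.02 m); the robot touches nothing.
It fails at once if the short element or another loose thing is moved more than 30 mm (distance of any of short_element, oring_box, cup, lens from where it was at the start of the episode above 0.03 m).
It also fails if it takes over 72 s, if anything falls off the work surface, if the arm or the gripper's body presses on something with over 40 N, if the wrist force passes 120 N, or if a joint passes its speed limit or range.

## Working session

There is one attempt and no reset: what is moved stays moved. The work goes in short steps, Python scripts to look and compute and a tool call to move; the robot and the scene stay as the last step left them, time stands still between calls to the robot, and variables do not carry over. Pictures are saved under pics/ and viewed, at most 10 in all, crops included, and the job is handed in when it is done.

Besides the shell and the picture viewer there is one more tool, called after ">>>" as name([rows], argument=value, ...), one row to a line, values as JSON. play_rows: Moves the arm, as the interface text tells. Shift numbers are shares of 0.02 m and turn numbers shares of 45 degrees, none past 1 either way. Its arguments: {"type":"object","properties":{"motion":{"type":"array","items":{"type":"object","properties":{"wx":{"type":"number"},"wy":{"type":"number"},"wz":{"type":"number"},"tx":{"type":"number"},"ty":{"type":"number"},"tz":{"type":"number"},"jaw":{"type":"number"}}}}},"required":["motion"]}

```bash
mkdir -p pics; cat > h.py <<'E'
import numpy as np, cv2
from scipy.spatial.transform import Rotation as R
from station import telemetry, cams, manip
def ray(name,uv):
    c=cams.get_calibration(name); Rm,_=cv2.Rodrigues(np.array(c["rvec"],float)); t=np.array(c["tvec"],float).ravel()
    d=Rm.T@np.array([(uv[0]-c["cx"])/c["fx"],(uv[1]-c["cy"])/c["fy"],1.]); return -Rm.T@t,d/np.linalg.norm(d)
def onplane(name,uv,z):
    o,d=ray(name,uv); return o+d*(z-o[2])/d[2]
def proj(name,p):
    c=cams.get_calibration(name); K=np.array([[c["fx"],0,c["cx"]],[0,c["fy"],c["cy"]],[0,0,1.]])
    return cv2.projectPoints(np.array(p,float).reshape(-1,1,3),np.array(c["rvec"],float),np.array(c["tvec"],float),K,None)[0][:,0]
def two(a,ua,b,ub):
    o1,d1=ray(a,ua);o2,d2=ray(b,ub); s=np.linalg.lstsq(np.c_[d1,-d2],o2-o1,rcond=None)[0]
    p,q=o1+d1*s[0],o2+d2*s[1]; return (p+q)/2,np.linalg.norm(p-q)
E
python3 - <<'E'
from h import *
s=telemetry.read_state(); print(s, manip.grasp_offset)
for n in("top","side"):
    cv2.imwrite(f"pics/{n}0.png",cams.snapshot(n)); print(n,cams.get_calibration(n))
print(cams.get_calibration("wrist"))
E
```

```text
{'time_s': 0.0, 'joint_pos': array([ 1.10909585,  0.46945296, -0.04860088,  1.53371062,  0.02411454,
        1.14100842, -0.08229284]), 'qvel': array([ 0.00117159, -0.00082608,  0.00130946,  0.00182904, -0.00073132,
        0.00181757, -0.00022569]), 'effort': array([-5.31954756e-04, -5.10310543e+01, -4.63506812e-02, -2.37712598e+01,
        1.08572608e-02,  7.61256233e-03, -1.02465842e-05]), 'tcp_pos': array([ 0.28286336, -0.61221607,  0.23024662]), 'eef_rot': array([ 9.76670790e-01,  2.14739784e-01, -2.55255508e-04, -9.63294524e-04]), 'ft_force': array([-0.30063728, -0.74669684, -0.6574654 ]), 'moment': array([0.01145932, 0.01289791, 0.03603845]), 'grasp_force': 0.0, 'width': 0.08524607363835142} -0.0187
top {'fx': 459.08050102555137, 'fy': 459.08050102555137, 'cx': 318.8000093502789, 'cy': 204.39305298351772, 'rvec': array([ 2.15742393, -2.12846019,  0.15296253]), 'tvec': array([0.1182637 , 0.56289707, 1.04297811])}
side {'fx': 482.1741274263228, 'fy': 482.1741274263228, 'cx': 319.56699202806885, 'cy': 204.2839736945805, 'rvec': array([ 2.05925273, -0.51620943,  0.27484396]), 'tvec': array([-0.43634248,  0.2824236 ,  0.6197509 ])}
{'fx': 309.70691628693146, 'fy': 309.70691628693146, 'cx': 315.3219980734318, 'cy': 202.1698084641115, 'hand_eye': array([[ 1.78005724e-04, -9.49230629e-01, -3.14580962e-01,
         8.10271309e-02],
       [ 9.99999962e-01,  1.02522528e-04,  2.56494204e-04,
         8.97683772e-04],
       [-2.11220519e-04, -3.14580995e-01,  9.49230611e-01,
        -1.42466550e-01],
       [ 0.00000000e+00,  0.00000000e+00,  0.00000000e+00,
         1.00000000e+00]])}
```

View pics/top0.png

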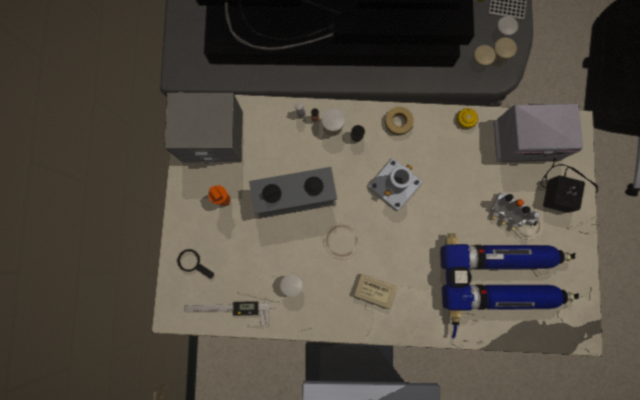

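View pics/side0.png

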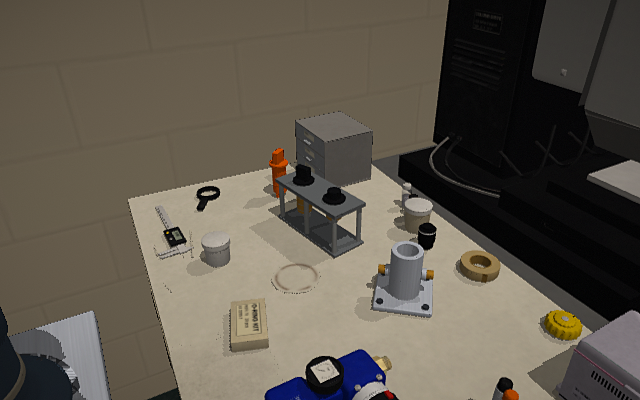

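The top view shows the rack at (293,192) with its two elements at (271,193) and (314,186), the housing at (400,178), and the orange decoy at (219,195). In the side view, the candidates are the black flat grip at (303,172), the low round knob at (335,193) and the orange one at (279,170). The grip at (303,172) fits the description: it is flat and tall, with a brass body below. I'll confirm it with an enlarged crop and measure.

```bash
python3 - <<'E'
from h import *
t=cv2.imread("pics/top0.png"); s=cv2.imread("pics/side0.png")
a=cv2.resize(t[145:225,240:340],None,fx=4,fy=4,interpolation=cv2.INTER_CUBIC)
b=cv2.resize(s[150:260,260:370],(400,400),interpolation=cv2.INTER_CUBIC)
c=cv2.resize(t[145:225,355:455],None,fx=4,fy=4,interpolation=cv2.INTER_CUBIC)
d=cv2.resize(s[230:330,355:455],(400,400),interpolation=cv2.INTER_CUBIC)
top=np.hstack([a,c]); 
im=np.vstack([top,cv2.resize(np.hstack([b,d]),(560,280))[:, :] if 0 else np.hstack([cv2.resize(b,(280,280)),cv2.resize(d,(280,280)),np.zeros((280,240,3),np.uint8)])])
im=np.clip(im.astype(float)*1.6,0,255).astype(np.uint8)
cv2.imwrite("pics/crop1.png",im)
for n,u in(("left",(271,193)),("right",(314,186))): print(n,onplane("top",u,.1))
print("mouth",onplane("top",(400.5,176.5),.095), "housing")
E
```

```text
left [0.57702391 0.23311222 0.1       ]
right [0.59425561 0.13690072 0.1       ]
mouth [ 0.61964008 -0.05852086  0.095     ] housing
```

View pics/crop1.png

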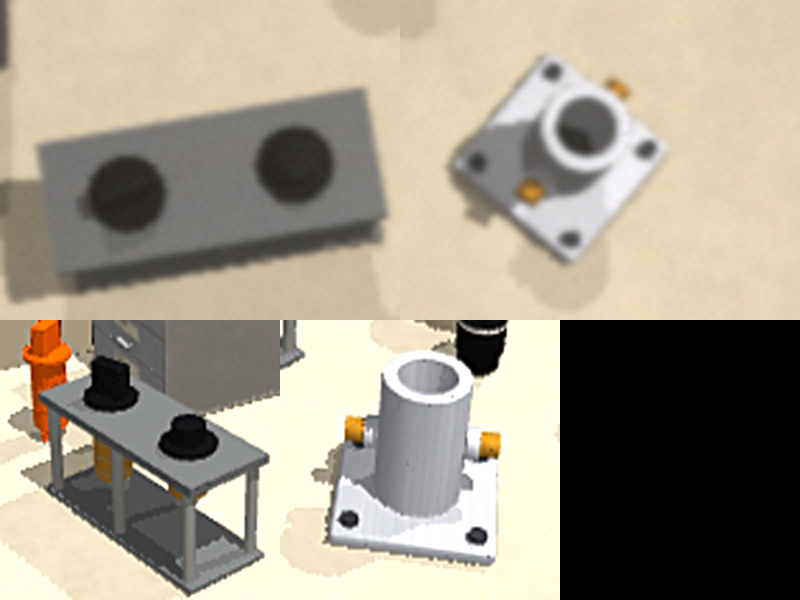

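The crop confirms it. The left hole in the top view, flange at about (271.8,193.3), holds the element with the flat black grip and brass body. The other hole has the round knob, and the orange one stands outside the rack. The mouth is at about (401.3,176.8) in the top view, with ports near (409.5,167) and (387.5,192.5). Next I'll refine these and plan the approach.

```bash
cat >> h.py <<'E'
def plan(pos,yang=None):
    """tool-frame delta (mm) and turn (deg about tool z) to bring TCP to pos, tool y along world angle yang (mod pi)"""
    s=telemetry.read_state(); r=R.from_quat(s["eef_rot"]); m=r.as_matrix()
    print("t",s["time_s"],"tcp",s["tcp_pos"].round(4),"ydir deg",np.degrees(np.arctan2(m[1,1],m[0,1])).round(2),"tilt",np.degrees(np.arccos(-m[2,2])).round(2),"F",s["ft_force"].round(1),"q7",s["joint_pos"][6].round(2))
    print("shift mm tool",(m.T@(np.array(pos)-s["tcp_pos"])*1000).round(1))
    if yang is not None:
        cur=np.arctan2(m[1,1],m[0,1]); d=(yang-cur+np.pi/2)%np.pi-np.pi/2
        print("turn wz deg",np.degrees(-d).round(2))
E
python3 - <<'E'
from h import *
t=cv2.imread("pics/top0.png"); hsv=cv2.cvtColor(t,cv2.COLOR_BGR2HSV)
# flanges: dark in rack
m=((t.max(2)<62)).astype(np.uint8); m[:150]=0;m[225:]=0;m[:,:250]=0;m[:,340:]=0
cs,_=cv2.findContours(m,cv2.RETR_EXTERNAL,cv2.CHAIN_APPROX_NONE)
for c in cs:
    if cv2.contourArea(c)>100: (x,y),r=cv2.minEnclosingCircle(c); M=cv2.moments(c);u=(M["m10"]/M["m00"],M["m01"]/M["m00"]);print("dark",x,y,r,u,cv2.contourArea(c),onplane("top",u,.102))
# ports
m=cv2.inRange(hsv,(8,120,60),(25,255,255)); m[:150]=0;m[210:]=0;m[:,:370]=0;m[:,425:]=0
n,l,st,ce=cv2.connectedComponentsWithStats(m)
for i in range(1,n):
    if st[i,4]>5: print("port",ce[i],st[i,4],onplane("top",ce[i],.055))
u=(355+185.5/4-.4,145+127/4-.4); print("mouth",u,onplane("top",u,.095))
r=[onplane("top",(240+x/4-.4,145+y/4-.4),.094) for x,y in((38,145),(365,88),(388,212),(60,272))]
print("rack",np.array(r).round(4),np.mean(r,0))
for a,b in((0,1),(3,2)): d=r[b]-r[a]; print(np.degrees(np.arctan2(d[1],d[0])),np.linalg.norm(d))
plan([.52,.23,.33],np.radians(10))
E
```

```text
dark 295.5 207.5 38.24274444580078 (294.6512904997254, 208.4168039538715) 303.5 [0.54254334 0.17918378 0.102     ]
dark 270.0 193.0 11.401854515075684 (270.79744816586924, 193.5050505050505) 313.5 [0.57552699 0.23330933 0.102     ]
dark 313.08721923828125 185.78936767578125 10.11818790435791 (313.1177815894797, 185.74213836477986) 291.5 [0.5944397  0.13885532 0.102     ]
port [409.16666667 166.5       ] 12 [ 0.65251365 -0.0862599   0.055     ]
port [387.5 192.5] 22 [ 0.58954774 -0.03464046  0.055     ]
mouth (400.975, 176.35) [ 0.62000064 -0.05959986  0.095     ]
rack [[0.6053 0.2842 0.094 ]
 [0.6408 0.0994 0.094 ]
 [0.5695 0.0857 0.094 ]
 [0.533  0.2693 0.094 ]] [0.58714454 0.18464058 0.094     ]
-79.147602843732 0.18823771466613382
-78.75254133967961 0.18716943251079424
t 0.1 tcp [ 0.2829 -0.6123  0.2303] ydir deg -65.2 tilt 0.1 F [ 0.3 -0.2  0.6] q7 -0.08
shift mm tool [ 568.5 -665.4  -98.5]
turn wz deg -75.2
```

>>> play_rows([
  {"wz":-0.186,"tz":-0.6,"jaw":85},
  {"wz":-0.186,"tz":-0.6,"jaw":85},
  {"wz":-0.186,"tz":-0.6,"jaw":85},
  {"wz":-0.186,"tz":-0.6,"jaw":85},
  {"wz":-0.186,"tz":-0.6,"jaw":85},
  {"wz":-0.186,"tz":-0.6,"jaw":85},
  {"wz":-0.186,"tz":-0.6,"jaw":85},
  {"wz":-0.186,"tz":-0.6,"jaw":85},
  {"wz":-0.186,"tz":-0.6,"jaw":85},
  {"jaw":85},
])

```text
schema error: expected keys wx, wy, wz, tx, ty, tz, jaw
```

```bash
python3 -c "
from h import *
plan([.577,.233,.25],np.radians(11))"
```

```text
t 0.1 tcp [ 0.2829 -0.6123  0.2303] ydir deg -65.2 tilt 0.1 F [ 0.3 -0.2  0.6] q7 -0.08
shift mm tool [ 621.5 -644.   -18.6]
turn wz deg -76.2
```

All keys are needed.

>>> play_rows([
  {"wx":0,"wy":0,"tx":0,"ty":0,"wz":-0.186,"tz":-0.6,"jaw":85},
  {"wx":0,"wy":0,"tx":0,"ty":0,"wz":-0.186,"tz":-0.6,"jaw":85},
  {"wx":0,"wy":0,"tx":0,"ty":0,"wz":-0.186,"tz":-0.6,"jaw":85},
  {"wx":0,"wy":0,"tx":0,"ty":0,"wz":-0.186,"tz":-0.6,"jaw":85},
  {"wx":0,"wy":0,"tx":0,"ty":0,"wz":-0.186,"tz":-0.6,"jaw":85},
  {"wx":0,"wy":0,"tx":0,"ty":0,"wz":-0.186,"tz":-0.6,"jaw":85},
  {"wx":0,"wy":0,"tx":0,"ty":0,"wz":-0.186,"tz":-0.6,"jaw":85},
  {"wx":0,"wy":0,"tx":0,"ty":0,"wz":-0.186,"tz":-0.6,"jaw":85},
  {"wx":0,"wy":0,"tx":0,"ty":0,"wz":-0.186,"tz":-0.6,"jaw":85},
  {"wx":0,"wy":0,"tx":0,"ty":0,"wz":0,"tz":0,"jaw":85},
])

```text
time_s: 1.1
tcp_pos: [0.2834, -0.6133, 0.3407]
eef_rot: [0.642, 0.767, -0.0, 0.001]
ft_force: [0.6, -1.1, 0.7]
width: 0.0849
grasp_force: 0.0
```

```bash
python3 -c "
from h import *
plan([.577,.233,.25],np.radians(11))"
```

```text
t 1.1 tcp [ 0.2834 -0.6133  0.3407] ydir deg 10.1 tilt 0.15 F [ 0.6 -1.1  0.7] q7 1.15
shift mm tool [781.9 437.4  89.4]
turn wz deg -0.9
```

>>> play_rows([
  {"wx":0,"wy":0,"wz":0,"tx":1,"ty":0.56,"tz":0,"jaw":85},
  {"wx":0,"wy":0,"wz":0,"tx":1,"ty":0.56,"tz":0,"jaw":85},
  {"wx":0,"wy":0,"wz":0,"tx":1,"ty":0.56,"tz":0,"jaw":85},
  {"wx":0,"wy":0,"wz":0,"tx":1,"ty":0.56,"tz":0,"jaw":85},
  {"wx":0,"wy":0,"wz":0,"tx":1,"ty":0.56,"tz":0,"jaw":85},
  {"wx":0,"wy":0,"wz":0,"tx":1,"ty":0.56,"tz":0,"jaw":85},
  {"wx":0,"wy":0,"wz":0,"tx":1,"ty":0.56,"tz":0,"jaw":85},
  {"wx":0,"wy":0,"wz":0,"tx":1,"ty":0.56,"tz":0,"jaw":85},
  {"wx":0,"wy":0,"wz":0,"tx":1,"ty":0.56,"tz":0,"jaw":85},
  {"wx":0,"wy":0,"wz":0,"tx":1,"ty":0.56,"tz":0,"jaw":85},
  {"wx":0,"wy":0,"wz":0,"tx":1,"ty":0.56,"tz":0,"jaw":85},
  {"wx":0,"wy":0,"wz":0,"tx":1,"ty":0.56,"tz":0,"jaw":85},
])

```text
time_s: 2.3
tcp_pos: [0.373, -0.3517, 0.3384]
eef_rot: [0.643, 0.766, 0.0, -0.001]
ft_force: [0.2, -0.2, -0.3]
width: 0.0851
grasp_force: 0.0
```

>>> play_rows([
  {"wx":0,"wy":0,"wz":0,"tx":1,"ty":0.56,"tz":0,"jaw":85},
  {"wx":0,"wy":0,"wz":0,"tx":1,"ty":0.56,"tz":0,"jaw":85},
  {"wx":0,"wy":0,"wz":0,"tx":1,"ty":0.56,"tz":0,"jaw":85},
  {"wx":0,"wy":0,"wz":0,"tx":1,"ty":0.56,"tz":0,"jaw":85},
  {"wx":0,"wy":0,"wz":0,"tx":1,"ty":0.56,"tz":0,"jaw":85},
  {"wx":0,"wy":0,"wz":0,"tx":1,"ty":0.56,"tz":0,"jaw":85},
  {"wx":0,"wy":0,"wz":0,"tx":1,"ty":0.56,"tz":0,"jaw":85},
  {"wx":0,"wy":0,"wz":0,"tx":1,"ty":0.56,"tz":0,"jaw":85},
  {"wx":0,"wy":0,"wz":0,"tx":1,"ty":0.56,"tz":0,"jaw":85},
  {"wx":0,"wy":0,"wz":0,"tx":1,"ty":0.56,"tz":0,"jaw":85},
  {"wx":0,"wy":0,"wz":0,"tx":1,"ty":0.56,"tz":0,"jaw":85},
  {"wx":0,"wy":0,"wz":0,"tx":1,"ty":0.56,"tz":0,"jaw":85},
])

```text
time_s: 3.5
tcp_pos: [0.463, -0.0921, 0.3384]
eef_rot: [0.643, 0.766, -0.0, -0.001]
ft_force: [-0.2, -0.3, -0.5]
width: 0.085
grasp_force: 0.0
```

>>> play_rows([
  {"wx":0,"wy":0,"wz":0,"tx":1,"ty":0.56,"tz":0,"jaw":85},
  {"wx":0,"wy":0,"wz":0,"tx":1,"ty":0.56,"tz":0,"jaw":85},
  {"wx":0,"wy":0,"wz":0,"tx":1,"ty":0.56,"tz":0,"jaw":85},
  {"wx":0,"wy":0,"wz":0,"tx":1,"ty":0.56,"tz":0,"jaw":85},
  {"wx":0,"wy":0,"wz":0,"tx":1,"ty":0.56,"tz":0,"jaw":85},
  {"wx":0,"wy":0,"wz":0,"tx":1,"ty":0.56,"tz":0,"jaw":85},
  {"wx":0,"wy":0,"wz":0,"tx":1,"ty":0.56,"tz":0,"jaw":85},
  {"wx":0,"wy":0,"wz":0,"tx":1,"ty":0.56,"tz":0,"jaw":85},
  {"wx":0,"wy":0,"wz":0,"tx":1,"ty":0.56,"tz":0,"jaw":85},
  {"wx":0,"wy":0,"wz":0,"tx":1,"ty":0.56,"tz":0,"jaw":85},
  {"wx":0,"wy":0,"wz":0,"tx":1,"ty":0.56,"tz":0,"jaw":85},
  {"wx":0,"wy":0,"wz":0,"tx":1,"ty":0.56,"tz":0,"jaw":85},
])

```text
time_s: 4.7
tcp_pos: [0.5533, 0.1675, 0.3381]
eef_rot: [0.643, 0.766, -0.001, -0.0]
ft_force: [-0.6, 0.7, 0.1]
width: 0.0849
grasp_force: 0.0
```

```bash
python3 -c "
from h import *
plan([.577,.233,.25],np.radians(11))"
```

```text
t 4.7 tcp [0.5533 0.1675 0.3381] ydir deg 9.92 tilt 0.1 F [-0.6  0.7  0.1] q7 -0.42
shift mm tool [60.5 34.8 88. ]
turn wz deg -1.08
```

>>> play_rows([
  {"wx":0,"wy":0,"wz":-0.024,"tx":1,"ty":0.58,"tz":0.9,"jaw":85},
  {"wx":0,"wy":0,"wz":0,"tx":1,"ty":0.58,"tz":0.9,"jaw":85},
  {"wx":0,"wy":0,"wz":0,"tx":1,"ty":0.58,"tz":0.9,"jaw":85},
  {"wx":0,"wy":0,"wz":0,"tx":0,"ty":0,"tz":0.9,"jaw":85},
  {"wx":0,"wy":0,"wz":0,"tx":0,"ty":0,"tz":0.8,"jaw":85},
  {"wx":0,"wy":0,"wz":0,"tx":0,"ty":0,"tz":0,"jaw":85},
  {"wx":0,"wy":0,"wz":0,"tx":0,"ty":0,"tz":0,"jaw":85},
])

```text
time_s: 5.4
tcp_pos: [0.5764, 0.2317, 0.2511]
eef_rot: [0.635, 0.772, -0.0, 0.0]
ft_force: [0.4, 0.7, 1.7]
width: 0.085
grasp_force: 0.0
```

```bash
cat >> h.py <<'E'
def wcam(s=None):
    s=s or telemetry.read_state(); c=cams.get_calibration("wrist"); T=np.eye(4); T[:3,:3]=R.from_quat(s["eef_rot"]).as_matrix(); T[:3,3]=s["tcp_pos"]
    return T@np.array(c["hand_eye"]),c
def wplane(uv,z,W):
    T,c=W; d=np.array([uv[0]-c["cx"],uv[1]-c["cy"]]); r=np.hypot(*d); th=r/c["fx"]
    v=T[:3,:3]@np.r_[d/max(r,1e-9)*np.sin(th),np.cos(th)]; return T[:3,3]+v*(z-T[2,3])/v[2]
def wrectify(img,z,cxy,half,res,W):
    """top-down map of plane z around cxy: column = world -y, row = world -x"""
    T,c=W; g=np.arange(-half,half,res); xs,ys=np.meshgrid(cxy[0]-g,cxy[1]-g,indexing="ij")
    P=np.stack([xs,ys,np.full_like(xs,z),np.ones_like(xs)],-1)@np.linalg.inv(T).T
    rr=np.hypot(P[...,0],P[...,1]); th=np.arctan2(rr,P[...,2]); k=c["fx"]*th/np.maximum(rr,1e-9)
    return cv2.remap(img,(c["cx"]+k*P[...,0]).astype(np.float32),(c["cy"]+k*P[...,1]).astype(np.float32),cv2.INTER_LINEAR)
E
python3 - <<'E'
from h import *
plan([.577,.233,.25],np.radians(11))
W=wcam(); im=cams.snapshot("wrist"); cv2.imwrite("pics/w1.png",im)
np.save("w1.npy",W[0])
b=lambda i:np.clip(i.astype(float)*2,0,255).astype(np.uint8)
a=wrectify(im,.127,(.577,.233),.04,.0002,W)
cv2.imwrite("pics/w1v.png",np.hstack([cv2.resize(b(im)[:, 160:480],(400,500)),cv2.resize(b(a),(400,400))[:,:] if 0 else cv2.copyMakeBorder(b(a),0,100,0,0,cv2.BORDER_CONSTANT)]))
E
```

```text
t 5.4 tcp [0.5764 0.2317 0.2511] ydir deg 11.1 tilt 0.04 F [0.4 0.7 1.7] q7 -0.56
shift mm tool [1.2 0.8 1.1]
turn wz deg 0.1
```

View pics/w1v.png

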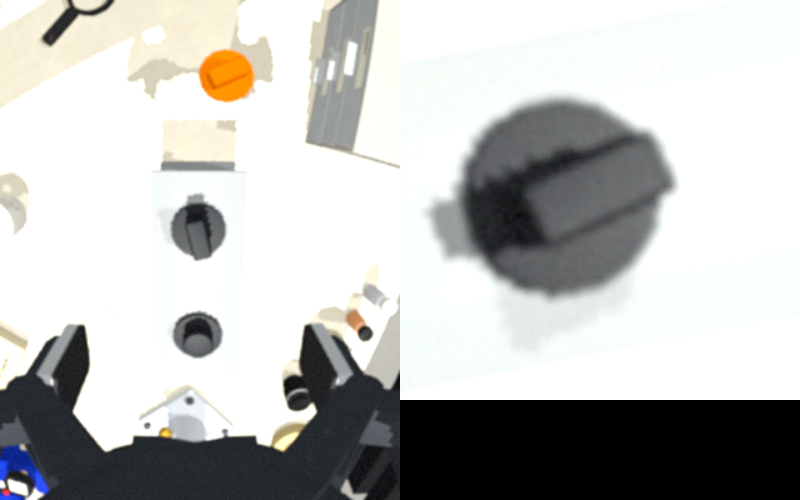

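The wrist view (right panel, rectified at the grip's top) shows the grip's corners near (525,197), (640,132), (672,183) and (548,242). Its long side lies at about 117° in the world, so its thin axis is at about 27°. I'll refine that numerically.

```bash
python3 - <<'E'
from h import *
im=cv2.imread("pics/w1.png"); W=(np.load("w1.npy"),cams.get_calibration("wrist"))
def tow(p,c,half=.04,res=.0002): return np.array([c[0]+half-p[1]*res,c[1]+half-p[0]*res])
c=(.577,.233)
a=cv2.GaussianBlur(wrectify(im,.127,c,.04,.0002,W),(0,0),2).max(2)
print("vals",a[188,197],a[150,120],a[270,150],a[205,90],a[350,350])
f=wrectify(im,.099,c,.04,.0002,W).max(2); m=(cv2.GaussianBlur(f,(0,0),2)<75).astype(np.uint8)
cs,_=cv2.findContours(m,cv2.RETR_EXTERNAL,cv2.CHAIN_APPROX_NONE); k=max(cs,key=cv2.contourArea)
h=cv2.convexHull(k); e=cv2.fitEllipse(h); print("flange",e[1],tow(e[0],c),cv2.minEnclosingCircle(k)[1])
ed=cv2.Canny(a,15,40); ed[:, :100]=0; ed[:,300:]=0; ed[:100]=0; ed[260:]=0
L=cv2.HoughLinesP(ed,1,np.pi/360,25,minLineLength=35,maxLineGap=8)
for l in L[:,0]:
    p,q=tow(l[:2],c),tow(l[2:],c); d=q-p; print(l,np.degrees(np.arctan2(d[1],d[0]))%180)
E
```

```text
vals 54 52 50 20 166
flange (207.75123596191406, 235.10470581054688) [0.57941976 0.23356789] 119.09494018554688Traceback (most recent call last):
  File "<stdin>", line 12, in <module>
TypeError: 'NoneType' object is not subscriptable
```

```bash
python3 - <<'E'
from h import *
im=cv2.imread("pics/w1.png"); W=(np.load("w1.npy"),cams.get_calibration("wrist"))
c=(.577,.233)
a=cv2.GaussianBlur(wrectify(im,.127,c,.04,.0002,W).max(2),(0,0),2.5).astype(float)
a=np.clip(a*4,0,255).astype(np.uint8)
ed=cv2.Canny(a,12,30); ed[:, :100]=0; ed[:,300:]=0; ed[:110]=0; ed[265:]=0
L=cv2.HoughLinesP(ed,1,np.pi/360,20,minLineLength=30,maxLineGap=8)
for l in L[:,0]:
    d=-(l[2:]-l[:2]).astype(float); n=np.hypot(*d); print(l,(np.degrees(np.arctan2(d[0],d[1]))%180).round(1),n.round())
cv2.imwrite("pics/ed.png",ed)
E
```

```text
[124 250 252 192] 114.4 141.0
[236 237 257 193] 154.5 49.0
[246 138 267 183] 25.0 50.0
[102 252 124 216] 148.6 42.0
[190 111 231 134] 60.7 47.0
[215 151 248 140] 108.4 35.0
[157 248 191 232] 115.2 38.0
[183 222 217 207] 113.8 37.0
[111 202 144 179] 124.9 40.0
[230 255 246 224] 152.7 35.0
[158 173 223 146] 112.6 70.0
[128 204 152 243] 31.6 46.0
[149 167 187 169] 87.0 38.0
[112 230 121 199] 163.8 32.0
[113 237 128 183] 164.5 56.0
[162 234 192 220] 115.0 33.0
[128 248 161 232] 115.9 37.0
```

Element x is at about 24.5°, with the grip centred at (0.579,0.2334). I'll turn by −13.4° and descend to TCP z of about 0.103, which keeps the fingertips clear of the flange top at 0.099.

>>> play_rows([
  {"wx":0,"wy":0,"wz":0,"tx":0.06,"ty":0.14,"tz":0,"jaw":85},
  {"wx":0,"wy":0,"wz":-0.15,"tx":0,"ty":0,"tz":0.8,"jaw":85},
  {"wx":0,"wy":0,"wz":-0.15,"tx":0,"ty":0,"tz":0.8,"jaw":85},
  {"wx":0,"wy":0,"wz":0,"tx":0,"ty":0,"tz":0.8,"jaw":85},
  {"wx":0,"wy":0,"wz":0,"tx":0,"ty":0,"tz":0.8,"jaw":85},
  {"wx":0,"wy":0,"wz":0,"tx":0,"ty":0,"tz":0.8,"jaw":85},
  {"wx":0,"wy":0,"wz":0,"tx":0,"ty":0,"tz":0.8,"jaw":60},
  {"wx":0,"wy":0,"wz":0,"tx":0,"ty":0,"tz":0.8,"jaw":60},
  {"wx":0,"wy":0,"wz":0,"tx":0,"ty":0,"tz":0.8,"jaw":60},
  {"wx":0,"wy":0,"wz":0,"tx":0,"ty":0,"tz":0,"jaw":60},
  {"wx":0,"wy":0,"wz":0,"tx":0,"ty":0,"tz":0,"jaw":60},
])

```text
time_s: 6.55
tcp_pos: [0.5788, 0.2343, 0.123]
eef_rot: [0.539, 0.842, -0.0, -0.0]
ft_force: [0.4, 0.0, 0.1]
width: 0.0599
grasp_force: 0.0
```

```bash
python3 -c "
from h import *
plan([.579,.2334,.102],np.radians(24.5))"
```

```text
t 6.55 tcp [0.5788 0.2343 0.123 ] ydir deg 24.71 tilt 0.02 F [0.4 0.  0.1] q7 -0.44
shift mm tool [-0.9 -0.2 21. ]
turn wz deg 0.21
```

>>> play_rows([
  {"wx":0,"wy":0,"wz":0,"tx":-0.04,"ty":0,"tz":0.5,"jaw":45},
  {"wx":0,"wy":0,"wz":0,"tx":0,"ty":0,"tz":0.5,"jaw":30},
  {"wx":0,"wy":0,"wz":0,"tx":0,"ty":0,"tz":0,"jaw":22},
  {"wx":0,"wy":0,"wz":0,"tx":0,"ty":0,"tz":0,"jaw":5},
  {"wx":0,"wy":0,"wz":0,"tx":0,"ty":0,"tz":0,"jaw":5},
  {"wx":0,"wy":0,"wz":0,"tx":0,"ty":0,"tz":0,"jaw":5},
  {"wx":0,"wy":0,"wz":0,"tx":0,"ty":0,"tz":0,"jaw":5},
  {"wx":0,"wy":0,"wz":0,"tx":0,"ty":0,"tz":0,"jaw":5},
])

```text
time_s: 7.35
tcp_pos: [0.5792, 0.2333, 0.1033]
eef_rot: [0.539, 0.842, -0.0, 0.0]
ft_force: [-0.1, 0.4, -1.3]
width: 0.0128
grasp_force: 60.2
```

```bash
python3 -c "
from h import *
plan([.579,.2334,.26],np.radians(24.5)); s=telemetry.read_state(); print(s['width'],s['grasp_force'])"
```

```text
t 7.35 tcp [0.5792 0.2333 0.1033] ydir deg 24.7 tilt 0.01 F [-0.1  0.4 -1.3] q7 -0.46
shift mm tool [ 1.000e-01 -1.000e-01 -1.567e+02]
turn wz deg 0.2
0.012825911171254098 60.23178577423096
```

>>> play_rows([
  {"wx":0,"wy":0,"wz":0,"tx":0,"ty":0,"tz":-0.3,"jaw":5},
  {"wx":0,"wy":0,"wz":0,"tx":0,"ty":0,"tz":-0.6,"jaw":5},
  {"wx":0,"wy":0,"wz":0,"tx":0,"ty":0,"tz":-0.8,"jaw":5},
  {"wx":0,"wy":0,"wz":0,"tx":0,"ty":0,"tz":-0.8,"jaw":5},
  {"wx":0,"wy":0,"wz":0,"tx":0,"ty":0,"tz":-0.8,"jaw":5},
  {"wx":0,"wy":0,"wz":0,"tx":0,"ty":0,"tz":-0.8,"jaw":5},
  {"wx":0,"wy":0,"wz":0,"tx":0,"ty":0,"tz":-0.8,"jaw":5},
  {"wx":0,"wy":0,"wz":0,"tx":0,"ty":0,"tz":-0.8,"jaw":5},
  {"wx":0,"wy":0,"wz":0,"tx":0,"ty":0,"tz":-0.8,"jaw":5},
  {"wx":0,"wy":0,"wz":0,"tx":0,"ty":0,"tz":-0.8,"jaw":5},
  {"wx":0,"wy":0,"wz":0,"tx":0,"ty":0,"tz":-0.5,"jaw":5},
  {"wx":0,"wy":0,"wz":0,"tx":0,"ty":0,"tz":0,"jaw":5},
])

```text
time_s: 8.55
tcp_pos: [0.5798, 0.234, 0.2612]
eef_rot: [0.539, 0.842, 0.001, 0.001]
ft_force: [-1.4, 0.4, -2.4]
width: 0.0131
grasp_force: 60.3
```

```bash
python3 -c "
from h import *
plan([.62,-.0596,.26],np.radians(24.5)); s=telemetry.read_state(); print(s['width'],s['grasp_force'])"
```

```text
t 8.55 tcp [0.5798 0.234  0.2612] ydir deg 24.7 tilt 0.18 F [-1.4  0.4 -2.4] q7 -0.34
shift mm tool [-283.5  -86.2    1. ]
turn wz deg 0.2
0.013063862153383886 60.26837110519409
```

>>> play_rows([
  {"wx":0,"wy":0,"wz":0,"tx":-0.4,"ty":-0.12,"tz":0,"jaw":5},
  {"wx":0,"wy":0,"wz":0,"tx":-0.9,"ty":-0.28,"tz":0,"jaw":5},
  {"wx":0,"wy":0,"wz":0,"tx":-0.9,"ty":-0.28,"tz":0,"jaw":5},
  {"wx":0,"wy":0,"wz":0,"tx":-0.9,"ty":-0.28,"tz":0,"jaw":5},
  {"wx":0,"wy":0,"wz":0,"tx":-0.9,"ty":-0.28,"tz":0,"jaw":5},
  {"wx":0,"wy":0,"wz":0,"tx":-0.9,"ty":-0.28,"tz":0,"jaw":5},
  {"wx":0,"wy":0,"wz":0,"tx":-0.9,"ty":-0.28,"tz":0,"jaw":5},
  {"wx":0,"wy":0,"wz":0,"tx":-0.9,"ty":-0.28,"tz":0,"jaw":5},
  {"wx":0,"wy":0,"wz":0,"tx":-0.9,"ty":-0.28,"tz":0,"jaw":5},
  {"wx":0,"wy":0,"wz":0,"tx":-0.9,"ty":-0.28,"tz":0,"jaw":5},
  {"wx":0,"wy":0,"wz":0,"tx":-0.9,"ty":-0.28,"tz":0,"jaw":5},
  {"wx":0,"wy":0,"wz":0,"tx":-0.9,"ty":-0.28,"tz":0,"jaw":5},
])

```text
time_s: 9.75
tcp_pos: [0.6065, 0.0176, 0.258]
eef_rot: [0.54, 0.842, -0.001, -0.001]
ft_force: [-0.2, 0.4, -2.4]
width: 0.0129
grasp_force: 60.2
```

>>> play_rows([
  {"wx":0,"wy":0,"wz":0,"tx":-0.9,"ty":-0.26,"tz":0,"jaw":5},
  {"wx":0,"wy":0,"wz":0,"tx":-0.9,"ty":-0.26,"tz":0,"jaw":5},
  {"wx":0,"wy":0,"wz":0,"tx":-0.9,"ty":-0.26,"tz":0,"jaw":5},
  {"wx":0,"wy":0,"wz":0,"tx":-0.7,"ty":-0.26,"tz":0,"jaw":5},
  {"wx":0,"wy":0,"wz":0,"tx":-0.3,"ty":-0.1,"tz":0,"jaw":5},
  {"wx":0,"wy":0,"wz":0,"tx":0,"ty":0,"tz":0,"jaw":5},
  {"wx":0,"wy":0,"wz":0,"tx":0,"ty":0,"tz":0,"jaw":5},
])

```text
time_s: 10.45
tcp_pos: [0.6171, -0.0562, 0.2592]
eef_rot: [0.539, 0.842, 0.0, -0.0]
ft_force: [0.3, 1.0, -3.5]
width: 0.0131
grasp_force: 60.2
```

```bash
python3 - <<'E'
from h import *
plan([.62,-.0596,.26],np.radians(24.5))
W=wcam(); w=cams.snapshot("wrist"); s=cams.snapshot("side"); t=cams.snapshot("top")
np.save("w2.npy",W[0])
for n,i in(("w2",w),("s2",s),("t2",t)): cv2.imwrite(f"pics/{n}.png",i)
S=s[130:330,340:470]; 
a=cv2.resize(S,(390,600),interpolation=cv2.INTER_CUBIC)
b=cv2.resize(w[100:400,200:440],(400,500),interpolation=cv2.INTER_CUBIC)
b=cv2.copyMakeBorder(b,0,100,0,0,cv2.BORDER_CONSTANT)
cv2.imwrite("pics/v2.png",np.clip(np.hstack([a,b]).astype(float)*1.5,0,255).astype(np.uint8))
E
```

```text
t 10.45 tcp [ 0.6171 -0.0562  0.2592] ydir deg 24.78 tilt 0.05 F [ 0.3  1.  -3.5] q7 0.15
shift mm tool [-4.3  1.2 -0.8]
turn wz deg 0.28
```

View pics/v2.png

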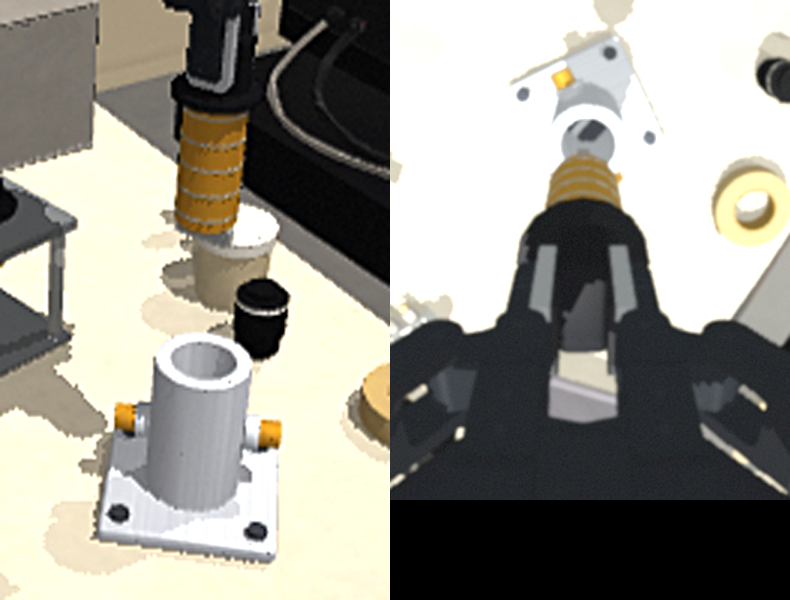

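The side crop (scale 3) shows the element hanging upright in the grip, its body spanning x=180–245 at crop rows 110–230, and the rim centred at about (201,363). The wrist view looks into the bore at about (588,140) and shows a dark band there, possibly the slot. I'll rectify at rim and coupling levels.

```bash
python3 - <<'E'
from h import *
w=cv2.imread("pics/w2.png"); W=(np.load("w2.npy"),cams.get_calibration("wrist"))
print("cam",W[0][:3,3])
s=cv2.imread("pics/s2.png")
p,e=two("side",(340+201/3-.3,130+363/3-.3),"top",(400.97,176.35)); print("two-view mouth",p,e)
# rim top face in side: predicted outlines
tcp=telemetry.read_state()["tcp_pos"]
eb=tcp[2]-.1033+.014   # tang underside height
print("tang z",eb)
# body edges in side by row (brass mask)
hsv=cv2.cvtColor(s,cv2.COLOR_BGR2HSV); m=cv2.inRange(hsv,(8,90,40),(28,255,255)); m[:,:390]=0; m[:,430:]=0; m[:160]=0;m[215:]=0
for z in (eb+.03,eb+.05,eb+.07):
    u=proj("side",[tcp[0],tcp[1],z])[0]; xs=np.where(m[int(round(u[1]))])[0]; print("pred",u.round(1),"meas centre",(xs.min()+xs.max())/2,xs.max()-xs.min()+1)
for q in ([.62,-.0596,.095],[.6195,-.0585,.095]): print("mouth pred side",proj("side",q))
ims=[cv2.resize(wrectify(w,z,(.62,-.06),.04,.0002,W),(390,390)) for z in(.095,.0235)]
cv2.imwrite("pics/v3.png",np.clip(np.hstack(ims).astype(float)*1.6,0,255).astype(np.uint8))
E
```

```text
cam [0.58371048 0.01639578 0.40176329]
two-view mouth [ 0.62014199 -0.05971314  0.09419826] 6.545174191297617e-05
tang z 0.17022076433595784
pred [409.3 192.3] meas centre 409.0 21
pred [410.4 180.4] meas centre 410.0 21
pred [411.6 168.2] meas centre 411.5 22
mouth pred side [[406.64528754 250.27790899]]
mouth pred side [[405.97501432 250.00751644]]
```

View pics/v3.png

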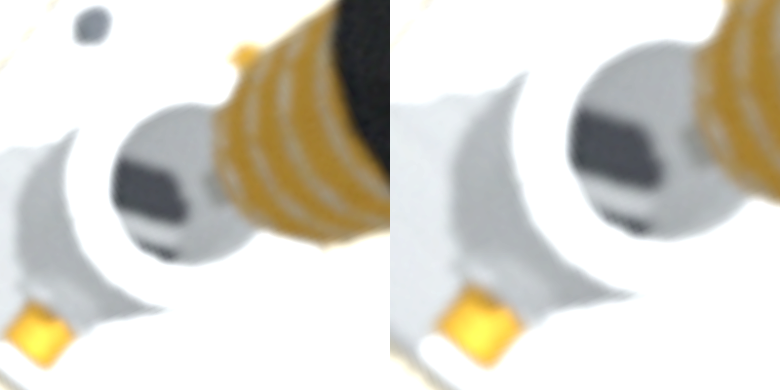

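The dark band seems to be the tang slot or its shadow in the bore. The wrist rectification puts the mouth about 3 mm off the top and side estimate in x. I'll check the hand-eye using the held element and fit circles.

```bash
python3 - <<'E'
from h import *
from scipy.optimize import least_squares
w=cv2.imread("pics/w2.png"); W=(np.load("w2.npy"),cams.get_calibration("wrist"))
s=telemetry.read_state(); tcp=s["tcp_pos"]; eb=tcp[2]-.1033+.014
hsv=cv2.cvtColor(w,cv2.COLOR_BGR2HSV)
res=.0002
def tow(p,c): return np.array([c[0]+.04-p[...,1]*res,c[1]+.04-p[...,0]*res]).T
# 1 held element: silhouettes of brass in plane at eb+.013, circle r 16mm
c=(tcp[0],tcp[1]); z=eb+.013
m=cv2.inRange(hsv,(8,90,40),(28,255,255))
mm=wrectify(m,z,c,.04,res,W)>127
cs,_=cv2.findContours(mm.astype(np.uint8),cv2.RETR_EXTERNAL,cv2.CHAIN_APPROX_NONE); k=max(cs,key=cv2.contourArea)[:,0]
P=tow(k.astype(float),c)-tcp[:2]
cam=W[0][:2,3]-tcp[:2]; u=cam/np.linalg.norm(cam); 
far=P[(P@(-u))>.004]   # side away from the camera
f=least_squares(lambda q:np.hypot(*(far-q).T)-.016,[0,0],loss="soft_l1",f_scale=.0005)
print("element in wrist minus tcp",f.x, np.abs(f.fun).mean(), len(far),"u",u)
# 2 bore edge
c=(.621,-.06); g=cv2.GaussianBlur(wrectify(w,.095,c,.04,res,W),(0,0),1.5); v=g.max(2).astype(float)
cen=np.array([.622,-.060]); pts=[]
for a in np.radians(np.arange(0,360,3)):
    rr=np.arange(.010,.0225,.0001); xy=cen+np.outer(rr,[np.cos(a),np.sin(a)])
    col=(c[1]+.04-xy[:,1])/res; row=(c[0]+.04-xy[:,0])/res
    q=cv2.remap(v.astype(np.float32),col[None].astype(np.float32),row[None].astype(np.float32),1)[0]
    d=np.diff(q); i=d.argmax(); 
    if d[i]>2: pts.append(xy[i])
pts=np.array(pts)
f=least_squares(lambda q:np.hypot(*(pts-q[:2]).T)-q[2],[*cen,.017],loss="soft_l1",f_scale=.0003); print("bore wrist",f.x,len(pts))
f=least_squares(lambda q:np.hypot(*(pts-q[:2]).T)-.01725,cen,loss="soft_l1",f_scale=.0003); print("bore wrist fixed r",f.x,np.median(abs(f.fun)))
J=(proj("side",[[.621,-.06,.095],[.622,-.06,.095],[.621,-.059,.095],[.621,-.06,.096]])); print("side J px/mm",(J[1:]-J[0]).round(2))
print(onplane("side",(406.7,250.7),.095))
E
```

```text
element in wrist minus tcp [-0.00159524  0.00567356] 0.003004810448120161 329 u [-0.42135019  0.90689802]
bore wrist [ 0.62223717 -0.05947151  0.01687301] 85
bore wrist fixed r [ 0.62233955 -0.05983055] 0.0003139240827973802
side J px/mm [[ 0.51 -0.18]
 [-0.38 -0.33]
 [ 0.05 -0.51]]
[ 0.61939846 -0.06055687  0.095     ]
```

>>> play_rows([
  {"wx":0,"wy":0,"wz":0,"tx":-0.25,"ty":0.12,"tz":0.5,"jaw":5},
  {"wx":0,"wy":0,"wz":0,"tx":0,"ty":0,"tz":0.7,"jaw":5},
  {"wx":0,"wy":0,"wz":0,"tx":0,"ty":0,"tz":0.7,"jaw":5},
  {"wx":0,"wy":0,"wz":0,"tx":0,"ty":0,"tz":0.7,"jaw":5},
  {"wx":0,"wy":0,"wz":0,"tx":0,"ty":0,"tz":0.6,"jaw":5},
  {"wx":0,"wy":0,"wz":0,"tx":0,"ty":0,"tz":0.1,"jaw":5},
  {"wx":0,"wy":0,"wz":0,"tx":0,"ty":0,"tz":0,"jaw":5},
  {"wx":0,"wy":0,"wz":0,"tx":0,"ty":0,"tz":0,"jaw":5},
])

```text
time_s: 11.4
tcp_pos: [0.6221, -0.0606, 0.1939]
eef_rot: [0.539, 0.842, 0.0, 0.001]
ft_force: [0.6, 1.0, -2.8]
width: 0.0128
grasp_force: 60.1
```

```bash
python3 - <<'E'
from h import *
plan([.6213,-.0597,.192])
tcp=telemetry.read_state()["tcp_pos"]; eb=tcp[2]-.0893; print("tang z",eb)
W=wcam(); w=cams.snapshot("wrist"); s=cams.snapshot("side"); np.save("w3.npy",W[0])
cv2.imwrite("pics/w3.png",w); cv2.imwrite("pics/s3.png",s)
for p in ([*tcp[:2],eb],[*tcp[:2],.095],[*tcp[:2],eb+.04]): print("axis pred side",proj("side",p)[0].round(1))
hsv=cv2.cvtColor(s,cv2.COLOR_BGR2HSV); m=cv2.inRange(hsv,(8,90,40),(28,255,255)); m[:,:390]=0; m[:,430:]=0
for r in (210,220,230): xs=np.where(m[r])[0]; print(r,xs.min(),xs.max(),(xs.min()+xs.max())/2)
a=cv2.resize(s[190:310,370:450],(400,600),interpolation=cv2.INTER_CUBIC)
b=cv2.resize(w[100:300,235:395],(400,500),interpolation=cv2.INTER_CUBIC); b=cv2.copyMakeBorder(b,0,100,0,0,cv2.BORDER_CONSTANT)
cv2.imwrite("pics/v4.png",np.clip(np.hstack([a,b]).astype(float)*1.4,0,255).astype(np.uint8))
E
```

```text
t 11.4 tcp [ 0.6221 -0.0606  0.1939] ydir deg 24.71 tilt 0.08 F [ 0.6  1.  -2.8] q7 0.11
shift mm tool [ 1.2 -0.4  1.9]
tang z 0.10463527589058332
axis pred side [408.6 245.3]
axis pred side [408.1 250.2]
axis pred side [410.8 224.2]
210 402 422 412.0
220 401 421 411.0
230 400 420 410.0
```

View pics/v4.png

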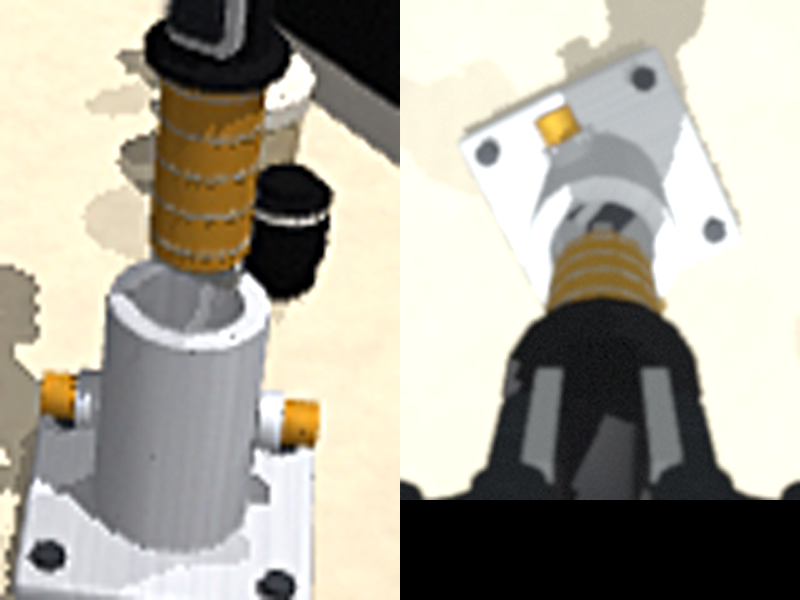

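The side crop shows the element's axis about 1 px right of the tube's axis (columns about 193 and 188 in the 5x crop). The wrist crop also shows a slight offset along tool y (body at about 606, tube at about 602). I'll measure both sub-pixel.

```bash
python3 - <<'E'
from h import *
def edges(g,r,x0,x1,x2,x3):
    # strongest gradient subpixel in [x0,x1] and [x2,x3]
    d=np.abs(np.gradient(g[r-1:r+2].mean(0)))
    o=[]
    for a,b in((x0,x1),(x2,x3)):
        i=a+d[a:b].argmax(); y=d[i-1:i+2]; o.append(i+(y[2]-y[0])/2/(2*y[1]-y[0]-y[2]+1e-9))
    return o
for n in("s3",):
    im=cv2.imread(f"pics/{n}.png").astype(float); b=im[...,0]; s=im.max(2)-im.min(2)
    A=[];B=[]
    for r in range(256,289,2):
        for g in (s,):
            e=edges(g,r,383,397,415,430); A.append((r,*e))
    A=np.array(A); print("tube\n",A.round(1)[::3])
    for r in range(208,240,3): e=edges(b,r,396,406,416,426); B.append((r,*e))
    B=np.array(B); print("body\n",B.round(1)[::3])
    for N,X in(("tube",A),("body",B)):
        w=X[:,2]-X[:,1]; ok=abs(w-np.median(w))<1.5; f=np.polyfit(X[ok,0],(X[ok,1]+X[ok,2])/2,1); print(N,"width",np.median(w),ok.sum(),"centre@250",np.polyval(f,250),"slope",f[0])
w=cv2.imread("pics/w3.png").astype(float); s=w.max(2)-w.min(2); v=w.max(2)
print("wrist body"); 
for r in range(196,222,5): e=edges(s,r,285,305,330,350); print(r,np.round(e,1),np.mean(e).round(1))
print("wrist tube sat/val")
for r in range(168,192,4): print(r,np.round(edges(v,r,275,305,325,355),1), np.round(edges(s,r,275,305,325,355),1))
T=np.load("w3.npy"); c=cams.get_calibration("wrist")
def pw(p):
    q=np.linalg.inv(T)@np.r_[p,1]; r=np.hypot(q[0],q[1]); k=c["fx"]*np.arctan2(r,q[2])/r; return np.r_[c["cx"]+k*q[0],c["cy"]+k*q[1]]
tcp=telemetry.read_state()["tcp_pos"]
for z in(.175,.15,.12,.095,.06): print("axis wrist",z,pw([*tcp[:2],z]).round(1), "mouth", pw([.6213,-.0597,z]).round(1))
E
```

```text
tube
 [[256.  390.3 423.6]
 [262.  389.7 422.5]
 [268.  384.4 426.6]
 [274.  384.9 426.4]
 [280.  389.1 428.4]
 [286.  389.2 426. ]]
body
 [[208.  401.7 422.9]
 [217.  400.6 422. ]
 [226.  400.2 418.1]
 [235.  399.4 423.2]]
tube width 36.833333333666644 4 centre@250 400.55041704872394 slope 0.2012460250314294
body width 21.26534178876267 8 centre@250 408.88591293760715 slope -0.07373856729265697
wrist body
196 [302.2 327.1] 314.7
201 [300.  331.4] 315.7
206 [296.5 334.8] 315.6
211 [295.9 335.2] 315.5
216 [294.8 336.3] 315.5
221 [293.8 340.7] 317.3
wrist tube sat/val
168 [293.5 342.4] [298.9 338.2]
172 [292.2 340. ] [275.  338.8]
176 [290.9 340.4] [283.1 324.8]
180 [289.3 341.7] [292.2 328.1]
184 [301.3 327.9] [276.1 333.9]
188 [299.  340.1] [275.7 326.1]
axis wrist 0.175 [315.  245.5] mouth [314.3 243.6]
axis wrist 0.15 [315.  228.6] mouth [314.4 226.8]
axis wrist 0.12 [314.9 212.6] mouth [314.4 211. ]
axis wrist 0.095 [314.9 202.1] mouth [314.5 200.6]
axis wrist 0.06 [314.9 190.2] mouth [314.5 188.9]
```

Both cues agree that the element needs about +1.5 mm along tool x. I'll apply that and lower slowly through the rim.

>>> play_rows([
  {"wx":0,"wy":0,"wz":0,"tx":0.075,"ty":0,"tz":0.1,"jaw":5},
  {"wx":0,"wy":0,"wz":0,"tx":0,"ty":0,"tz":0.15,"jaw":5},
  {"wx":0,"wy":0,"wz":0,"tx":0,"ty":0,"tz":0.15,"jaw":5},
  {"wx":0,"wy":0,"wz":0,"tx":0,"ty":0,"tz":0.15,"jaw":5},
  {"wx":0,"wy":0,"wz":0,"tx":0,"ty":0,"tz":0.05,"jaw":5},
  {"wx":0,"wy":0,"wz":0,"tx":0,"ty":0,"tz":0,"jaw":5},
])

```text
time_s: 12.1
tcp_pos: [0.6209, -0.0595, 0.181]
eef_rot: [0.539, 0.842, -0.0, -0.0]
ft_force: [-0.7, 0.0, -2.7]
width: 0.0128
grasp_force: 60.2
```

>>> play_rows([
  {"wx":0,"wy":0,"wz":0,"tx":0,"ty":0,"tz":0.1,"jaw":5},
  {"wx":0,"wy":0,"wz":0,"tx":0,"ty":0,"tz":0.1,"jaw":5},
  {"wx":0,"wy":0,"wz":0,"tx":0,"ty":0,"tz":0,"jaw":5},
])

```text
time_s: 12.4
tcp_pos: [0.6208, -0.0595, 0.177]
eef_rot: [0.539, 0.842, -0.0, -0.0]
ft_force: [0.5, 0.2, -3.0]
width: 0.0131
grasp_force: 60.2
```

>>> play_rows([
  {"wx":0,"wy":0,"wz":0,"tx":0,"ty":0,"tz":0.1,"jaw":5},
  {"wx":0,"wy":0,"wz":0,"tx":0,"ty":0,"tz":0.1,"jaw":5},
  {"wx":0,"wy":0,"wz":0,"tx":0,"ty":0,"tz":0.1,"jaw":5},
  {"wx":0,"wy":0,"wz":0,"tx":0,"ty":0,"tz":0,"jaw":5},
])

```text
time_s: 12.8
tcp_pos: [0.6208, -0.0595, 0.1709]
eef_rot: [0.539, 0.842, -0.0, -0.0]
ft_force: [-1.4, 0.2, -3.2]
width: 0.0127
grasp_force: 60.2
```

>>> play_rows([
  {"wx":0,"wy":0,"wz":0,"tx":0,"ty":0,"tz":0.1,"jaw":5},
  {"wx":0,"wy":0,"wz":0,"tx":0,"ty":0,"tz":0.1,"jaw":5},
  {"wx":0,"wy":0,"wz":0,"tx":0,"ty":0,"tz":0.1,"jaw":5},
  {"wx":0,"wy":0,"wz":0,"tx":0,"ty":0,"tz":0,"jaw":5},
])

```text
time_s: 13.2
tcp_pos: [0.6208, -0.0595, 0.1649]
eef_rot: [0.539, 0.842, -0.0, -0.0]
ft_force: [-0.4, 0.9, -2.7]
width: 0.0127
grasp_force: 60.2
```

>>> play_rows([
  {"wx":0,"wy":0,"wz":0,"tx":0,"ty":0,"tz":0.15,"jaw":5},
  {"wx":0,"wy":0,"wz":0,"tx":0,"ty":0,"tz":0.15,"jaw":5},
  {"wx":0,"wy":0,"wz":0,"tx":0,"ty":0,"tz":0.15,"jaw":5},
  {"wx":0,"wy":0,"wz":0,"tx":0,"ty":0,"tz":0.15,"jaw":5},
  {"wx":0,"wy":0,"wz":0,"tx":0,"ty":0,"tz":0.15,"jaw":5},
  {"wx":0,"wy":0,"wz":0,"tx":0,"ty":0,"tz":0.15,"jaw":5},
  {"wx":0,"wy":0,"wz":0,"tx":0,"ty":0,"tz":0,"jaw":5},
])

```text
time_s: 13.9
tcp_pos: [0.6207, -0.0595, 0.1467]
eef_rot: [0.539, 0.842, -0.0, -0.0]
ft_force: [0.1, -0.1, -2.6]
width: 0.0128
grasp_force: 60.2
```

>>> play_rows([
  {"wx":0,"wy":0,"wz":0,"tx":0,"ty":0,"tz":0.15,"jaw":5},
  {"wx":0,"wy":0,"wz":0,"tx":0,"ty":0,"tz":0.15,"jaw":5},
  {"wx":0,"wy":0,"wz":0,"tx":0,"ty":0,"tz":0.15,"jaw":5},
  {"wx":0,"wy":0,"wz":0,"tx":0,"ty":0,"tz":0.15,"jaw":5},
  {"wx":0,"wy":0,"wz":0,"tx":0,"ty":0,"tz":0.15,"jaw":5},
  {"wx":0,"wy":0,"wz":0,"tx":0,"ty":0,"tz":0.15,"jaw":5},
  {"wx":0,"wy":0,"wz":0,"tx":0,"ty":0,"tz":0.1,"jaw":5},
  {"wx":0,"wy":0,"wz":0,"tx":0,"ty":0,"tz":0.1,"jaw":5},
  {"wx":0,"wy":0,"wz":0,"tx":0,"ty":0,"tz":0.1,"jaw":5},
  {"wx":0,"wy":0,"wz":0,"tx":0,"ty":0,"tz":0,"jaw":5},
])

```text
time_s: 14.9
tcp_pos: [0.6209, -0.0595, 0.123]
eef_rot: [0.539, 0.842, -0.0, -0.0]
ft_force: [-0.4, -0.0, -2.8]
width: 0.0127
grasp_force: 60.2
```

>>> play_rows([
  {"wx":0,"wy":0,"wz":0,"tx":0,"ty":0,"tz":0.05,"jaw":5},
  {"wx":0,"wy":0,"wz":0,"tx":0,"ty":0,"tz":0.05,"jaw":5},
  {"wx":0,"wy":0,"wz":0,"tx":0,"ty":0,"tz":0.05,"jaw":5},
  {"wx":0,"wy":0,"wz":0,"tx":0,"ty":0,"tz":0,"jaw":5},
])

```text
time_s: 15.3
tcp_pos: [0.6209, -0.0595, 0.1202]
eef_rot: [0.539, 0.842, -0.0, -0.0]
ft_force: [-0.4, -0.2, -2.6]
width: 0.0128
grasp_force: 60.2
```

>>> play_rows([
  {"wx":0,"wy":0,"wz":0,"tx":0,"ty":0,"tz":0.05,"jaw":5},
  {"wx":0,"wy":0,"wz":0,"tx":0,"ty":0,"tz":0.05,"jaw":5},
  {"wx":0,"wy":0,"wz":0,"tx":0,"ty":0,"tz":0.05,"jaw":5},
  {"wx":0,"wy":0,"wz":0,"tx":0,"ty":0,"tz":0.05,"jaw":5},
  {"wx":0,"wy":0,"wz":0,"tx":0,"ty":0,"tz":0.05,"jaw":5},
  {"wx":0,"wy":0,"wz":0,"tx":0,"ty":0,"tz":0.05,"jaw":5},
  {"wx":0,"wy":0,"wz":0,"tx":0,"ty":0,"tz":0,"jaw":5},
])

```text
time_s: 16.0
tcp_pos: [0.6209, -0.0594, 0.1141]
eef_rot: [0.539, 0.842, -0.0, -0.0]
ft_force: [-0.2, -0.3, -2.9]
width: 0.0128
grasp_force: 60.2
```

>>> play_rows([
  {"wx":0,"wy":0,"wz":0,"tx":0,"ty":0,"tz":0.05,"jaw":5},
  {"wx":0,"wy":0,"wz":0,"tx":0,"ty":0,"tz":0.05,"jaw":5},
  {"wx":0,"wy":0,"wz":0,"tx":0,"ty":0,"tz":0,"jaw":5},
])

```text
time_s: 16.3
tcp_pos: [0.6211, -0.0594, 0.1123]
eef_rot: [0.539, 0.842, 0.0, 0.0]
ft_force: [-0.1, 0.5, -2.9]
width: 0.0129
grasp_force: 60.3
```

>>> play_rows([
  {"wx":0,"wy":0,"wz":0,"tx":0,"ty":0,"tz":0.03,"jaw":5},
  {"wx":0,"wy":0,"wz":0,"tx":0,"ty":0,"tz":0.03,"jaw":5},
  {"wx":0,"wy":0,"wz":0,"tx":0,"ty":0,"tz":0,"jaw":5},
])

```text
time_s: 16.6
tcp_pos: [0.6213, -0.0594, 0.1122]
eef_rot: [0.539, 0.842, -0.0, 0.0]
ft_force: [-1.4, 0.1, 4.0]
width: 0.0128
grasp_force: 61.3
```

>>> play_rows([
  {"wx":0,"wy":0,"wz":0,"tx":0,"ty":0,"tz":0.03,"jaw":5},
  {"wx":0,"wy":0,"wz":0,"tx":0,"ty":0,"tz":0,"jaw":5},
])

```text
time_s: 16.8
tcp_pos: [0.6214, -0.0593, 0.1121]
eef_rot: [0.539, 0.842, -0.0, 0.001]
ft_force: [-2.3, -0.3, 8.3]
width: 0.0129
grasp_force: 61.9
```

Contact is at TCP z = 0.112 with about 11 N pressing, matching the off-slot height. Next I'll turn towards the slot direction hinted in the image (about 65°), clockwise from above, in 2° rows.

>>> play_rows([
  {"wx":0,"wy":0,"wz":0.045,"tx":0,"ty":0,"tz":0,"jaw":5},
  {"wx":0,"wy":0,"wz":0.045,"tx":0,"ty":0,"tz":0,"jaw":5},
  {"wx":0,"wy":0,"wz":0.045,"tx":0,"ty":0,"tz":0,"jaw":5},
  {"wx":0,"wy":0,"wz":0.045,"tx":0,"ty":0,"tz":0,"jaw":5},
  {"wx":0,"wy":0,"wz":0.045,"tx":0,"ty":0,"tz":0,"jaw":5},
])

```text
time_s: 17.3
tcp_pos: [0.6221, -0.0592, 0.1121]
eef_rot: [0.612, 0.791, 0.001, 0.001]
ft_force: [-1.3, -0.2, 6.5]
width: 0.0128
grasp_force: 61.5
```

```bash
python3 -c "
from h import *
plan([.6213,-.0594,.112]); print(telemetry.read_state()['moment'])"
```

```text
t 17.3 tcp [ 0.6221 -0.0592  0.1121] ydir deg 14.52 tilt 0.15 F [-1.3 -0.2  6.5] q7 -0.11
shift mm tool [-0.  -0.8  0.1]
[-0.09874812  0.413864    0.0870156 ]
```

>>> play_rows([
  {"wx":0,"wy":0,"wz":0.045,"tx":0,"ty":0,"tz":0,"jaw":5},
  {"wx":0,"wy":0,"wz":0.045,"tx":0,"ty":0,"tz":0,"jaw":5},
  {"wx":0,"wy":0,"wz":0.045,"tx":0,"ty":0,"tz":0,"jaw":5},
  {"wx":0,"wy":0,"wz":0.045,"tx":0,"ty":0,"tz":0,"jaw":5},
  {"wx":0,"wy":0,"wz":0.045,"tx":0,"ty":0,"tz":0,"jaw":5},
])

```text
time_s: 17.8
tcp_pos: [0.6225, -0.0591, 0.1121]
eef_rot: [0.679, 0.734, 0.001, 0.001]
ft_force: [-0.2, -0.1, 5.6]
width: 0.0129
grasp_force: 61.4
```

```bash
python3 -c "
from h import *
plan([.6213,-.0594,.112]); print(telemetry.read_state()['moment'])"
```

```text
t 17.8 tcp [ 0.6225 -0.0591  0.1121] ydir deg 4.4 tilt 0.21 F [-0.2 -0.1  5.6] q7 -0.26
shift mm tool [-0.3 -1.2  0.1]
[-0.01465644  0.07730366  0.04069336]
```

>>> play_rows([
  {"wx":0,"wy":0,"wz":0.045,"tx":0,"ty":-0.03,"tz":0.015,"jaw":5},
  {"wx":0,"wy":0,"wz":0.045,"tx":0,"ty":0,"tz":0,"jaw":5},
  {"wx":0,"wy":0,"wz":0.045,"tx":0,"ty":0,"tz":0,"jaw":5},
  {"wx":0,"wy":0,"wz":0.045,"tx":0,"ty":0,"tz":0,"jaw":5},
  {"wx":0,"wy":0,"wz":0.045,"tx":0,"ty":0,"tz":0,"jaw":5},
])

```text
time_s: 18.3
tcp_pos: [0.6225, -0.0589, 0.112]
eef_rot: [0.741, 0.671, 0.002, 0.002]
ft_force: [0.1, 0.5, 5.6]
width: 0.0125
grasp_force: 61.3
```

```bash
python3 -c "
from h import *
plan([.6213,-.0594,.112]); print(telemetry.read_state()['moment'])"
```

```text
t 18.3 tcp [ 0.6225 -0.0589  0.112 ] ydir deg -5.71 tilt 0.29 F [0.1 0.5 5.6] q7 -0.41
shift mm tool [-0.6 -1.1  0. ]
[ 0.05982605 -0.18119451  0.06044949]
```

>>> play_rows([
  {"wx":0,"wy":0,"wz":0.045,"tx":0,"ty":-0.02,"tz":0.02,"jaw":5},
  {"wx":0,"wy":0,"wz":0.045,"tx":0,"ty":0,"tz":0,"jaw":5},
  {"wx":0,"wy":0,"wz":0.045,"tx":0,"ty":0,"tz":0,"jaw":5},
  {"wx":0,"wy":0,"wz":0.045,"tx":0,"ty":0,"tz":0,"jaw":5},
  {"wx":0,"wy":0,"wz":0.045,"tx":0,"ty":0,"tz":0,"jaw":5},
])

```text
time_s: 18.8
tcp_pos: [0.6222, -0.0588, 0.1118]
eef_rot: [0.798, 0.603, 0.002, 0.001]
ft_force: [-0.4, 0.4, 5.7]
width: 0.0128
grasp_force: 61.4
```

```bash
python3 -c "
from h import *
plan([.6213,-.0594,.112]); print(telemetry.read_state()['moment'])"
```

```text
t 18.8 tcp [ 0.6222 -0.0588  0.1118] ydir deg -15.84 tilt 0.3 F [-0.4  0.4  5.7] q7 -0.57
shift mm tool [-0.8 -0.7 -0.2]
[ 0.11633401 -0.02339198  0.05648928]
```

>>> play_rows([
  {"wx":0,"wy":0,"wz":0.045,"tx":0,"ty":-0.02,"tz":0.02,"jaw":5},
  {"wx":0,"wy":0,"wz":0.045,"tx":0,"ty":0,"tz":0,"jaw":5},
  {"wx":0,"wy":0,"wz":0.045,"tx":0,"ty":0,"tz":0,"jaw":5},
  {"wx":0,"wy":0,"wz":0.045,"tx":0,"ty":0,"tz":0,"jaw":5},
])

```text
time_s: 19.2
tcp_pos: [0.621, -0.0589, 0.1102]
eef_rot: [0.838, 0.546, 0.001, 0.001]
ft_force: [0.5, 1.6, 1.6]
width: 0.0128
grasp_force: 61.2
```

```bash
python3 -c "
from h import *
plan([.6213,-.0594,.112]); print(telemetry.read_state()['moment'])"
```

```text
t 19.2 tcp [ 0.621  -0.0589  0.1102] ydir deg -23.83 tilt 0.2 F [0.5 1.6 1.6] q7 -0.69
shift mm tool [-0.3  0.5 -1.8]
[ 0.03078576 -0.22933322  0.60172857]
```

The tang dropped 1.8 mm and the moment about z rose to 0.6 N m, so it has found the slot near 66°. I'll back off 1.5° to relieve the twist and press down.

>>> play_rows([
  {"wx":0,"wy":0,"wz":-0.035,"tx":0,"ty":0,"tz":0.03,"jaw":5},
  {"wx":0,"wy":0,"wz":0,"tx":0,"ty":0,"tz":0.05,"jaw":5},
  {"wx":0,"wy":0,"wz":0,"tx":0,"ty":0,"tz":0.05,"jaw":5},
  {"wx":0,"wy":0,"wz":0,"tx":0,"ty":0,"tz":0,"jaw":5},
])

```text
time_s: 19.6
tcp_pos: [0.6212, -0.0588, 0.1089]
eef_rot: [0.83, 0.558, 0.001, 0.001]
ft_force: [-0.6, -0.7, 8.8]
width: 0.0127
grasp_force: 62.0
```

```bash
python3 -c "
from h import *
plan([.6213,-.0594,.1035]); print(telemetry.read_state()['moment'])"
```

```text
t 19.6 tcp [ 0.6212 -0.0588  0.1089] ydir deg -22.12 tilt 0.22 F [-0.6 -0.7  8.8] q7 -0.66
shift mm tool [-0.5  0.3  5.4]
[0.04580339 0.23110065 0.42777546]
```

>>> play_rows([
  {"wx":0,"wy":0,"wz":-0.025,"tx":0,"ty":0,"tz":0,"jaw":5},
  {"wx":0,"wy":0,"wz":-0.025,"tx":0,"ty":0,"tz":0.02,"jaw":5},
  {"wx":0,"wy":0,"wz":0,"tx":0,"ty":0,"tz":0.04,"jaw":5},
  {"wx":0,"wy":0,"wz":0,"tx":0,"ty":0,"tz":0,"jaw":5},
])

```text
time_s: 20.0
tcp_pos: [0.621, -0.059, 0.1067]
eef_rot: [0.819, 0.574, 0.001, 0.001]
ft_force: [0.7, 0.8, 5.0]
width: 0.0128
grasp_force: 61.4
```

```bash
python3 -c "
from h import *
plan([.6213,-.0594,.1035]); print(telemetry.read_state()['moment'])"
```

```text
t 20.0 tcp [ 0.621  -0.059   0.1067] ydir deg -19.99 tilt 0.19 F [0.7 0.8 5. ] q7 -0.63
shift mm tool [-0.3  0.4  3.2]
[ 0.08714467 -0.22339192  0.23503405]
```

>>> play_rows([
  {"wx":0,"wy":0,"wz":-0.02,"tx":0,"ty":0,"tz":0.04,"jaw":5},
  {"wx":0,"wy":0,"wz":0,"tx":0,"ty":0,"tz":0.04,"jaw":5},
  {"wx":0,"wy":0,"wz":0,"tx":0,"ty":0,"tz":0.04,"jaw":5},
  {"wx":0,"wy":0,"wz":0,"tx":0,"ty":0,"tz":0,"jaw":5},
])

```text
time_s: 20.4
tcp_pos: [0.6207, -0.0594, 0.1038]
eef_rot: [0.815, 0.58, 0.001, 0.001]
ft_force: [2.6, -0.4, 4.0]
width: 0.0126
grasp_force: 61.3
```

```bash
python3 -c "
from h import *
plan([.6213,-.0594,.1035]); print(telemetry.read_state()['moment'])"
```

```text
t 20.4 tcp [ 0.6207 -0.0594  0.1038] ydir deg -19.16 tilt 0.14 F [ 2.6 -0.4  4. ] q7 -0.62
shift mm tool [0.2 0.6 0.3]
[-0.00735146 -0.7007787   0.14166285]
```

>>> play_rows([
  {"wx":0,"wy":0,"wz":-0.01,"tx":0,"ty":0,"tz":0.03,"jaw":5},
  {"wx":0,"wy":0,"wz":0,"tx":0,"ty":0,"tz":0.03,"jaw":5},
  {"wx":0,"wy":0,"wz":0,"tx":0,"ty":0,"tz":0,"jaw":5},
  {"wx":0,"wy":0,"wz":0,"tx":0,"ty":0,"tz":0,"jaw":5},
])

```text
time_s: 20.8
tcp_pos: [0.6208, -0.0593, 0.1038]
eef_rot: [0.813, 0.583, 0.001, 0.001]
ft_force: [0.6, 0.7, 11.0]
width: 0.013
grasp_force: 62.2
```

The element is seated: z stays at 0.1038, 8.4 mm below first contact, while the force rises. I'll release and retreat straight up.

>>> play_rows([
  {"wx":0,"wy":0,"wz":0,"tx":0,"ty":0,"tz":-0.05,"jaw":5},
  {"wx":0,"wy":0,"wz":0,"tx":0,"ty":0,"tz":0,"jaw":25},
  {"wx":0,"wy":0,"wz":0,"tx":0,"ty":0,"tz":0,"jaw":45},
  {"wx":0,"wy":0,"wz":0,"tx":0,"ty":0,"tz":0,"jaw":45},
  {"wx":0,"wy":0,"wz":0,"tx":0,"ty":0,"tz":0,"jaw":45},
  {"wx":0,"wy":0,"wz":0,"tx":0,"ty":0,"tz":-0.3,"jaw":45},
  {"wx":0,"wy":0,"wz":0,"tx":0,"ty":0,"tz":-0.8,"jaw":45},
  {"wx":0,"wy":0,"wz":0,"tx":0,"ty":0,"tz":-1,"jaw":45},
  {"wx":0,"wy":0,"wz":0,"tx":0,"ty":0,"tz":-1,"jaw":45},
  {"wx":0,"wy":0,"wz":0,"tx":0,"ty":0,"tz":-1,"jaw":45},
  {"wx":0,"wy":0,"wz":0,"tx":0,"ty":0,"tz":-1,"jaw":45},
  {"wx":0,"wy":0,"wz":0,"tx":0,"ty":0,"tz":0,"jaw":45},
])

```text
time_s: 22.0
tcp_pos: [0.6218, -0.0588, 0.2096]
eef_rot: [0.813, 0.583, 0.003, 0.002]
ft_force: [0.7, 0.8, -0.7]
width: 0.0451
grasp_force: 0.0
```

```bash
python3 - <<'E'
from h import *
s=cams.snapshot("side"); w=cams.snapshot("wrist")
cv2.imwrite("pics/s5.png",s)
a=cv2.resize(s[190:310,340:460],(400,400),interpolation=cv2.INTER_CUBIC)
b=cv2.resize(w[100:300,215:415],(400,400),interpolation=cv2.INTER_CUBIC)
cv2.imwrite("pics/v5.png",np.clip(np.hstack([a,b]).astype(float)*1.5,0,255).astype(np.uint8))
st=telemetry.read_state(); print(st["time_s"],st["grasp_force"],st["ft_force"],st["tcp_pos"])
E
```

```text
22.1 0.0 [ 1.02280919  0.998784   -0.68791268] [ 0.61983086 -0.05928802  0.20607961]
```

View pics/v5.png

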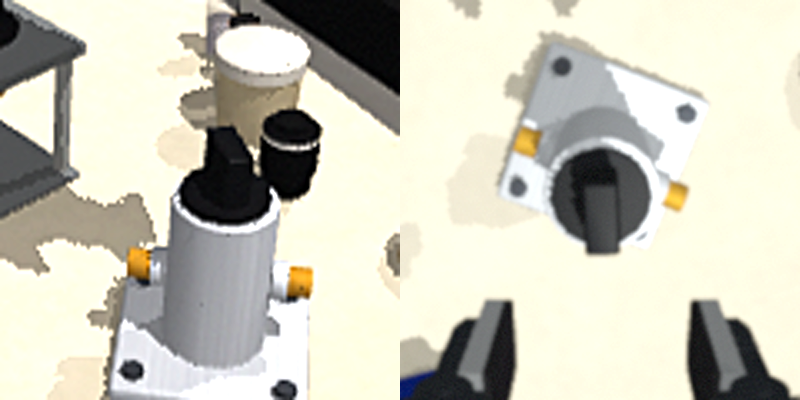

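The flange sits flat and centred on the rim (side crop about (222,195), wrist crop about (602,192)). The gripper is clear and the other things are undisturbed.

```bash
python3 -c "
from station import manip
print(manip.sign_off())"
```

```text
the job is handed in; nothing more can be done
None
```

The long element is in the housing bore with its tang in the slot and its flange down on the rim; I released it and handed the job in at about 22 s, with no verdict returned.

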